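Clamp a tin in the one-handed preparation board

ROBOT

A 6-joint arm with a two-finger parallel gripper is mounted at the origin on a cart in front of the work surface, level with it; the furniture and walls round the work are solid. World frame = base frame: x ahead of the robot, y to its left, z up, the work surface at z = 0. Lengths are in m, angles in degrees, forces in N, time in s.
With the tool pointing down it reaches from about 0.275 to 0.825 m from the base axis. Payload 5.2 kg.
Tool frame: the origin (TCP) lies midway between the tips of the shut fingers; the grasp point (between the pads) lies 19 mm behind it; z points along the fingers, y is the line along which they close (so a half turn about z gives the same grasp; the last joint's range is limited). The gripper opens to 93 mm and grips with 3 to 60 N. Pads are 15 mm wide; open, the fingers measure 128 mm over their backs; the gripper's body (75 mm by 188 mm) begins 65 mm behind the grasp point.
Start: joints at [-79.286, 14.817, 87.949, -0, 77.235, -11.62], TCP at [0.209, -0.509, 0.219] pointing down, gripper open.
Joint ranges: [-179.93, 179.93], [-52.35, 119.4], [10.71, 147.94], [-69.91, 249.91], [12.55, 155.21], [-178.61, 178.61]. Speed limits (degrees/s): [147.25, 147.25, 180, 180, 180, 180].

INTERFACE

Orientations are given as a 3x3 rotation matrix whose columns are the frame's x, y, z axes.
In Python, from plant import arm gives the robot as it stands. The module is installed in compiled form; this text tells all that it offers.
- The arm moves only by the shell command python3 -m inch 'ROWS' [FORCE]. ROWS is a JSON list of rows, 1 to 5 of them, each of 5 numbers: the opening from 0.0 (shut) to 1.0 (fully open), then dx, dy, dz in shares of the most that a row can go, 1 being 62.5 mm, then a turn about the tool's z in a scale on which 1.0 is 180 degrees; each row shifts and turns the commanded pose from where the row before left it, along the tool's axes as they then stand; what a row does not reach is not made up. A row lasts 1/8 s, in which the tool goes at most 0.0625 m and 10.7 degrees, less where a joint would pass 70% of its speed; a pose out of reach is approached as far as the arm can. The fingers move at their own pace and stop on an object; FORCE is the grip in N (left out, the last holds). Time passes only in rows, so rows that do not move let the fingers close. It prints the time, the measured TCP pose, the force, the opening and the grip force at its end. A shift or turn number past 1, either way, is cut back to 1. Input that does not fit is refused with a message, and nothing moves.
- arm.get_state(): the state, without advancing time (a new reading comes with each control period).
- arm.camera(name): name is "scene" or "top" or "wrist"; returns a dict with "image" (384x512x3 uint8, red, green, blue), "mtx" (3x3 intrinsics, pixels), "pose" (4x4, takes a point from camera to world coordinates). Camera axes: x right, y up, looking along -z (the intrinsics and any distortion apply to the point x, -y, -z); pixel columns grow to the right and rows downward; lengths in m; the calibration is good to about 2 mm. The wrist camera is an equidistant fisheye: a pixel r from the principal point sees the ray r / f radians off the axis. A picture is of the moment at which its call begins. There is no depth.
- arm.hand_in(): hands the job in; it is judged then, once.
Trained networks look in a picture, given as the dict that the camera call returned (one of the last four; its "shot" number tells which), for a name from the list of things; names that differ only in an ending like _2 or _b are one class to them, and where a whole thing is asked for, a point or a joint stands for the part that bears it (a point fixed in the world has none). Each returns a list of dicts, best first, with "confidence" (0 to 1); they miss things now and then, are a little off and sometimes report something else, mostly with a low value. They report only what shows in the picture. A call takes as long as a camera call. They do not tell look-alikes from the thing itself.
- arm.spot_in(query, picture): "at" ([x, y, z] in m, in the coordinates of the camera as it stood for that picture, good to about 4 mm: the middle of the surface that is visible of it).
- arm.outline_of(query, picture): "region" (384x512 bool, what is visible of it).
The state is a dict: "time_s": time; "joints": joint angles; "dq": joint speeds; "joint_efforts": joint torques, N m; "tcp_pos": TCP position; "tool_rot": TCP orientation; "ft_force": force on the tool from outside, world axes, zero at the start; "ft_torque": the same for the moment, N m; "width": opening from 0.0 (shut) to 1.0 (fully open); "gripper_force": force on a finger pad.
Only numpy, scipy, OpenCV 4.12 (cv2) and the standard library are available. Lean on these libraries where they do the work, as an engineer would, in place of code of your own. Each camera call takes 0.05 s, during which the arm holds its last target. There are 200 camera calls.

TASK

Get the tin ready to be opened with one hand: drop the loose jaw's T-bolt head into the slot of the board's rail, rubber face towards the tin and the jaw sitting fully down on the rail, then give its wing knob a quarter turn clockwise so that the head is caught square under the lips of the slot. Slide the jaw along the rail until it presses the tin home into the V jaw, snugly but gently (about 10 N: no less than 6, no more than 15), and with that pressure kept up turn the knob on until it is really tight, so that the tin stays upright and gripped when you let go. Do not shift the other things on the worktop.

Things in the scene. Friction and masses are not known exactly. Their poses are not given: they have to be found in the camera images.
- board: One-handed preparation board, fixed: light wooden slab 340 x 140 mm on rubber feet, top 21 mm above its origin (centre of its underside, on the worktop). Its x axis runs along the aluminium rail, towards the grey V jaw. The rail is 36 mm wide, lies along y = 0 from x = -160 to +45 mm (4 mm black end caps beyond), and its top is 41 mm above the worktop.
- rail_top (a point): Point on the rail's centre line in the plane of its top, halfway along (board x = -57.5 mm, 41 mm above the worktop); axes as the board's. The slot in the rail's top is 13 mm wide with lips 4 mm thick (edges rounded 2 mm, as are the rail's outer top edges) over a hollow 30 mm wide and 12 mm high.
- jaw: Loose sliding jaw, 0.4 to 0.65 kg: grey saddle standing on its two skirts. Origin: on the T-bolt's axis, level with the skirts' underside (on the worktop at the start; 25 mm above it when the saddle sits on the rail). x points to its rubber face. Saddle 51 mm wide in y, x = -30 to +42 mm, top 34 mm above the origin: grip it across the 51 mm. Front plate to 51 mm.
- jaw_under (a point): Centre of the saddle's flat underside, which rests on the rail's top; 16 mm above the jaw's origin. The skirts on both sides are 6 mm thick, 16 mm deep and 39 mm apart inside, lower edges rounded 3 mm; they straddle the rail and meet it before the bolt's head meets the slot. Friction on the rail about 0.5.
- jaw_face (a point): Centre of the jaw's rubber face, 62 mm ahead of the bolt's axis and 34.5 mm above the jaw's origin; 52 mm wide, 30 mm high. The rubber is stiff: it yields 0.55 mm for each 10 N, 2 mm at most.
- knob_grip (a point): Centre of the black wing of the knob, on the bolt's axis, 49.5 mm above the jaw's origin. The wing is an upright bar 44 mm long (along this point's x), 13 mm thick, 22 mm high (38.5 to 60.5 mm above the jaw's origin). Grip it from above across the 13 mm. At the start wing and bolt head lie along the jaw's x.
- knob (a joint): How far the knob has run up the thread of the bolt, rad, growing clockwise seen from above; 0 at the start (slack). Turning the wing first carries the bolt round to its stop (1.62 rad, hardly any torque); only then does this grow: about 0.4 rad slack (2.5 mm lift per rad, 0.16 N m), then the head bites under the lips and torque rises 0.3 N m per rad. Tight: 0.85 to 1.1. It holds when released.
- bolt: Steel T-bolt of the jaw; origin at the jaw's origin while slack, z up. Its head, 24 mm long along this x axis, 11 mm wide, lies 6 to 11 mm above that origin, between the skirts. It turns with the wing by thread friction, on or off the rail, clockwise to a stop in the saddle (1.62 rad from lengthwise). Lengthwise it passes the slot, 1 mm on each side; crosswise it is caught, 1 mm below the lips.
- tin: Printed food tin, 57.4 mm across, 72 mm tall, 0.18 kg, standing on the slab. Origin: centre of its underside. It stands 2 to 10 mm short of its seat in the fixed grey V jaw (46 mm high over the slab, two faces at 45 degrees, open towards -x), which is screwed down wherever it was last wanted: the tin's axis is home somewhere at board x = 92 to 106 mm, y = 0, to be found by feel.
- pot: Small round tub, 72 mm across and tall, standing on the worktop. To be left alone.
- garlic: Garlic bulb, 56 mm, on the worktop. To be left alone.
- mushroom: Mushroom, 44 mm, on the worktop. To be left alone.
There are look-alikes about, which are no part of the job. Leave any green look-alike of the tin alone.

How it is judged (in metres and radians):
On the way, in this order (a step that is already met when the one before it is completed fails the run):
1. the jaw sits fully down on the rail, its T-bolt head in the slot and still lengthwise (z of jaw in the frame of board between 0.0235 and 0.0265 m and y of jaw in the frame of board between -0.0025 and 0.0025 m and angle between the x axis of jaw and the x axis of board, either way round below 0.08 rad and angle between the x axis of bolt and the x axis of board, either way round below 0.35 rad), for 0.2 s.
2. the head has been turned square to the slot, under its lips (z of jaw in the frame of board between 0.0235 and 0.0265 m and y of jaw in the frame of board between -0.0025 and 0.0025 m and angle between the x axis of jaw and the x axis of board, either way round below 0.08 rad and angle between the x axis of bolt and the y axis of board, either way round below 0.35 rad), for 0.2 s.
At the end, for the whole second after the job is handed in: Jaw fully down on the rail (1.5 mm in height, 2.5 mm across, 0.08 rad), bolt head square to the slot (0.35 rad) and drawn up with over 25 N, jaw pressing the tin with 5 to 16 N, tin upright (0.06 rad) on the slab and centred in the V jaw (4 mm); all at rest (all of step 2 and contact force between bolt and board above 25 N and contact force between jaw and tin between 5 and 16 N and angle between tin's own z axis and vertical below 0.06 rad and z of tin in the frame of board below 0.025 m and linear speed of each of jaw, tin below 0.01 m/s and y of tin in the frame of board between -0.004 and 0.004 m and x of tin in the frame of board between 0.088 and 0.11 m); the robot touches nothing.
It fails at once if the jaw presses the tin with more than 25 N (contact force between jaw and tin above 25 N).
It fails at once if the tin is tipped (angle between tin's own z axis and vertical above 0.3 rad).
It fails at once if another thing on the worktop is shifted by more than 20 mm (distance of any of pot, garlic, mushroom from where it was at the start of the episode above 0.02 m).
It also fails if it takes over 72 s, if anything falls off the work surface, if the arm or the gripper's body presses on something with over 40 N, if the wrist force passes 120 N, or if a joint passes its speed limit or range.

## Working session

There is one attempt and no reset: what is moved stays moved. The work goes in short steps, Python scripts to look and compute and a shell command to move; the robot and the scene stay as the last step left them, time stands still between calls to the robot, and variables do not carry over. Pictures are saved under pics/ and viewed, at most 10 in all, crops included, and the job is handed in when it is done.

```bash
ls; mkdir -p pics; cat > h.py <<'E'
import numpy as np, cv2
from plant import arm
def save(p,n): cv2.imwrite('pics/'+n,cv2.cvtColor(p['image'],cv2.COLOR_RGB2BGR))
def w(p,at): P=np.array(p['pose']); return P[:3,:3]@np.array(at)+P[:3,3]
def ray(p,uv,fish=False):
    K=np.array(p['mtx']);P=np.array(p['pose'])
    x=(uv[0]-K[0,2])/K[0,0];y=(uv[1]-K[1,2])/K[1,1]
    if fish:
        r=np.hypot(x,y);d=np.array([x/r*np.sin(r),-y/r*np.sin(r),-np.cos(r)])
    else: d=np.array([x,-y,-1.])
    d=P[:3,:3]@d; return P[:3,3],d/np.linalg.norm(d)
def onz(p,uv,z,fish=False):
    o,d=ray(p,uv,fish); return o+d*(z-o[2])/d[2]
E
cat > l.py <<'E'
from h import *
np.set_printoptions(precision=4,suppress=True)
s=arm.get_state();print(s['time_s'],s['tcp_pos'],s['ft_force'],s['width'])
ims=[]
for c in ['scene','top']:
    p=arm.camera(c);save(p,c+'0.png');ims.append(p['image']);print(c,p['mtx'],p['pose'],[k for k in p])
    for q in ['board','jaw','knob_grip','tin','pot','garlic','mushroom']:
        for r in arm.spot_in(q,p): print(c,q,round(r['confidence'],2),w(p,r['at']))
E
python3 l.py
```

```text
pics
0.0 [ 0.2089 -0.5082  0.2178] [-0.1589 -0.4764  0.3886] 0.9979578889350372
scene [[430.1801   0.     256.9459]
 [  0.     430.1801 193.8894]
 [  0.       0.       1.    ]] [[ 0.966   0.2171 -0.1403  0.4767]
 [-0.2584  0.7947 -0.5493 -0.5153]
 [-0.0078  0.5669  0.8238  0.7846]
 [ 0.      0.      0.      1.    ]] ['image', 'mtx', 'pose', 'shot']
scene board 0.67 [0.528  0.0781 0.0171]
scene jaw 0.86 [ 0.6173 -0.1648  0.0282]
scene knob_grip 0.78 [ 0.6049 -0.1602  0.0578]
scene tin 0.96 [ 0.4998 -0.1643  0.0701]
scene tin 0.92 [0.6556 0.0948 0.0893]
scene tin 0.92 [ 0.5396 -0.0592  0.0673]
scene tin 0.71 [ 0.6664 -0.0466  0.0684]
scene pot 0.79 [ 0.7515 -0.1377  0.0723]
scene garlic 0.63 [ 0.7083 -0.209   0.0353]
scene mushroom 0.86 [ 0.4122 -0.1331  0.0346]
top [[378.2505   0.     256.433 ]
 [  0.     378.2505 182.8179]
 [  0.       0.       1.    ]] [[ 0.0089  0.9961 -0.0873  0.5073]
 [-0.9999  0.0083 -0.0077 -0.062 ]
 [-0.0069  0.0874  0.9961  0.9127]
 [ 0.      0.      0.      1.    ]] ['image', 'mtx', 'pose', 'shot']
top board 0.72 [0.5391 0.0977 0.0208]
top jaw 0.79 [ 0.6296 -0.1593  0.03  ]
top knob_grip 0.43 [ 0.6142 -0.1546  0.0586]
top tin 0.9 [ 0.5004 -0.1463  0.0672]
top tin 0.83 [0.649  0.1047 0.0873]
top tin 0.73 [ 0.6649 -0.0433  0.0666]
top tin 0.59 [ 0.542  -0.045   0.0714]
top pot 0.6 [ 0.7557 -0.132   0.0753]
top garlic 0.62 [ 0.4189 -0.1204  0.0344]
top garlic 0.56 [ 0.7094 -0.2165  0.0347]
top garlic 0.23 [ 0.6328 -0.1582  0.033 ]
top mushroom 0.71 [ 0.415  -0.1211  0.0361]
```

```bash
python3 -c "
import cv2
a=cv2.imread('pics/top0.png');cv2.imwrite('pics/top0b.png',cv2.resize(a,(800,600),interpolation=cv2.INTER_CUBIC))
a=cv2.imread('pics/scene0.png');cv2.imwrite('pics/scene0b.png',cv2.resize(a,(800,600),interpolation=cv2.INTER_CUBIC))"
```

```text
(no output)
```

View pics/top0b.png

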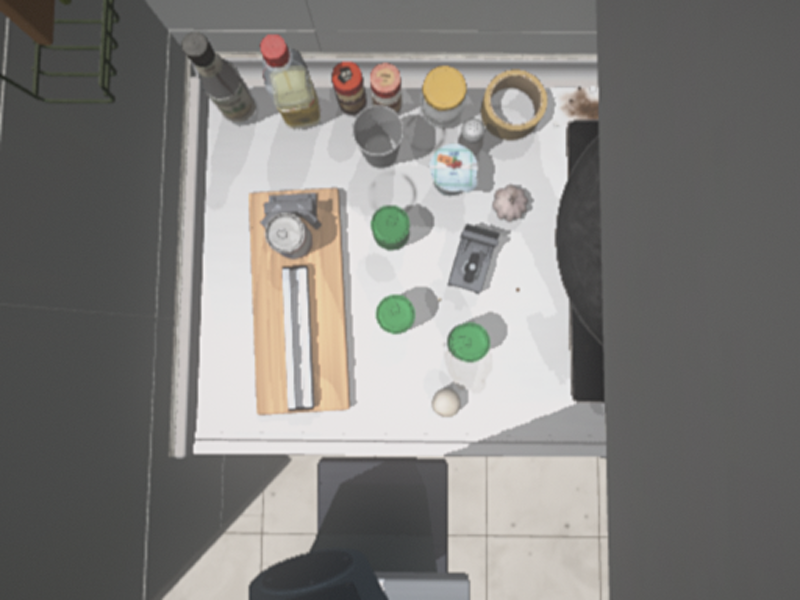

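View pics/scene0b.png

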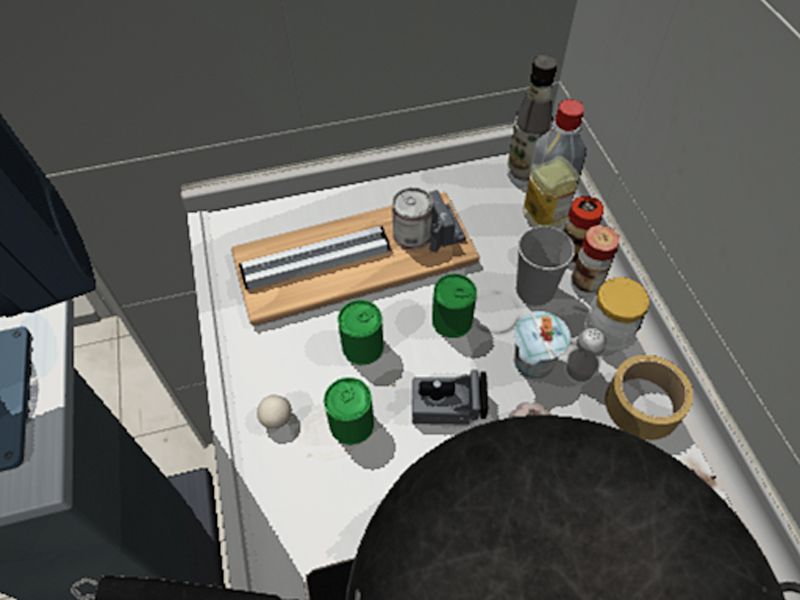

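The pictures show one tin on the board at top0b (288,233), grey-printed; the green look-alikes are at (390,227), (395,314) and (468,342) and get left alone. The only loose jaw is at (473,258), rubber plate facing up the picture (+x). The rail runs from (300,408) to (295,268).

```bash
python3 - <<'E'
from h import *
np.set_printoptions(precision=4,suppress=True)
s=arm.get_state();print(s['tool_rot'],s['joints'])
p=arm.camera('wrist');print(p['mtx'],np.array(p['pose']))
t=arm.camera('top')
f=lambda u,v,z:onz(t,(u*.64,v*.64),z)[:2]
# board slab top corners z=.021 (from 800x600 view)
print('corners',f(250,192,.021),f(338,187,.021),f(349,408,.021),f(258,413,.021))
print('rail ends',f(300,409,.041),f(295,267,.041))
print('plate',f(481,231,.051),f(473,266,.0605))
for q in ['jaw','tin','knob_grip']:
  for r in arm.outline_of(q,t):
    c,n=None,r['region'].sum(); ys,xs=np.nonzero(r['region']); print(q,r['confidence'],n,xs.min(),xs.max(),ys.min(),ys.max(),cv2.minAreaRect(np.c_[xs,ys].astype(np.float32)))
E
```

```text
[[ 0.925   0.38    0.    ]
 [ 0.38   -0.925  -0.0001]
 [-0.      0.0001 -1.    ]] [-79.287   14.8122  87.9479   0.001   77.234  -11.6203]
[[297.3186   0.     255.0895]
 [  0.     297.3186 193.5713]
 [  0.       0.       1.    ]] [[ 0.3795  0.889   0.2561  0.2803]
 [-0.9252  0.3649  0.1042 -0.4805]
 [-0.0008 -0.2765  0.961   0.3853]
 [ 0.      0.      0.      1.    ]]
corners [0.7282 0.1781] [0.737  0.0427] [0.402  0.0202] [0.3934 0.1557]
rail ends [0.4023 0.0897] [0.6102 0.1021]
plate [ 0.6647 -0.173 ] [ 0.6115 -0.16  ]
jaw 0.64 931 287 318 143 187 ((301.7638854980469, 164.77597045898438), (24.041627883911133, 41.22016525268555), 16.927513122558594)
tin 0.95 524 240 265 188 213 ((252.5, 200.5), (25.0, 25.0), 90.0)
tin 0.83 639 170 198 136 165 ((184.25001525878906, 150.75001525878906), (29.698482513427734, 24.748737335205078), 45.0)
tin 0.76 574 238 261 131 159 ((249.5, 145.0), (28.0, 23.0), 90.0)
tin 0.71 62 298 318 143 151 ((307.960205078125, 147.1353759765625), (20.880306243896484, 3.442429304122925), 16.389541625976562)
tin 0.65 615 285 313 205 232 ((299.3000183105469, 217.9000244140625), (28.174455642700195, 26.385601043701172), 26.56505012512207)
knob_grip 0.66 140 297 306 161 180 ((301.5000305175781, 170.50003051757812), (8.497057914733887, 19.230182647705078), 26.56505012512207)
```

Units first: shifts go in shares of 62.5 mm and turns go in shares of 180 degrees. So 0.05 m is 0.8, -0.0165 m is -0.264.

```bash

python3 -m inch '[[1,0.8,-0.264,0,0],[1,0.8,-0.264,0,0],[1,0.8,-0.264,0,0],[1,0.8,-0.264,0,0],[1,0.8,-0.264,0,0]]' 20
python3 -m inch '[[1,0.8,-0.264,0,0],[1,0.8,-0.264,0,0],[1,0.8,-0.264,0,0],[1,0.8,-0.264,0,0],[1,0.8,-0.264,0,0]]'
python3 -m inch '[[1,0,0,0,-0.0556],[1,0,0,0,-0.0556],[1,0,0,0,-0.0556],[1,0,0,0,-0.0556],[1,0,0,0,-0.0556]]'
python3 -m inch '[[1,0,0,0,-0.0556],[1,0,0,0,-0.0556],[1,0,0,0,-0.0556],[1,0,0,0,-0.0556],[1,0,0,0,-0.0556]]'
python3 -m inch '[[1,0,0,0,-0.0556],[1,0,0,0,-0.0556],[1,0,0,0,-0.0556],[1,0,0,0,-0.0556],[1,0,0,0,0]]'
python3 - <<'E'
from h import *
np.set_printoptions(precision=4,suppress=True)
s=arm.get_state();print(s['time_s'],s['tcp_pos'],s['tool_rot'][:,0] if hasattr(s['tool_rot'],'shape') else s['tool_rot'],s['joints'])
p=arm.camera('wrist');save(p,'w1.png')
for q in ['jaw','knob_grip']:
    for r in arm.spot_in(q,p): print(q,round(r['confidence'],2),w(p,r['at']))
im=cv2.imread('pics/w1.png');cv2.imwrite('pics/w1b.png',cv2.resize(im,(800,600),interpolation=cv2.INTER_CUBIC))
E
```

```text
time_s: 1.68
tcp_pos: [0.4101, -0.3363, 0.2188]
tool_rot: [[0.925, 0.38, 0.0], [0.38, -0.925, -0.0], [0.0, 0.001, -1.0]]
ft_force: [0.7, -0.6, 0.2]
width: 1.001
gripper_force: 0.0
time_s: 2.3
tcp_pos: [0.61, -0.1649, 0.2187]
tool_rot: [[0.925, 0.38, 0.0], [0.38, -0.925, -0.0], [0.0, 0.0, -1.0]]
ft_force: [0.3, -0.3, 0.4]
width: 1.001
gripper_force: 0.0
time_s: 2.92
tcp_pos: [0.6088, -0.166, 0.2185]
tool_rot: [[0.298, 0.955, -0.0], [0.955, -0.298, 0.0], [0.0, -0.0, -1.0]]
ft_force: [-0.0, 0.6, -0.5]
width: 1.0
gripper_force: 0.0
time_s: 3.55
tcp_pos: [0.6088, -0.1661, 0.2185]
tool_rot: [[-0.54, 0.842, -0.0], [0.842, 0.54, 0.0], [0.0, -0.0, -1.0]]
ft_force: [0.2, -0.4, -0.2]
width: 0.997
gripper_force: 0.0
time_s: 4.18
tcp_pos: [0.6088, -0.1661, 0.2186]
tool_rot: [[-0.952, 0.305, -0.0], [0.305, 0.952, 0.0], [0.0, 0.0, -1.0]]
ft_force: [0.7, -0.3, 0.3]
width: 1.002
gripper_force: 0.0
4.175 [ 0.6088 -0.1661  0.2186] [-0.9524  0.305   0.0001] [-25.3735  23.1971  75.9962  -0.0005  80.8152 -97.6178]
jaw 0.64 [ 0.6258 -0.1621  0.0363]
jaw 0.64 [ 0.6078 -0.1606  0.057 ]
knob_grip 0.95 [ 0.6081 -0.1609  0.0588]
```

View pics/w1b.png

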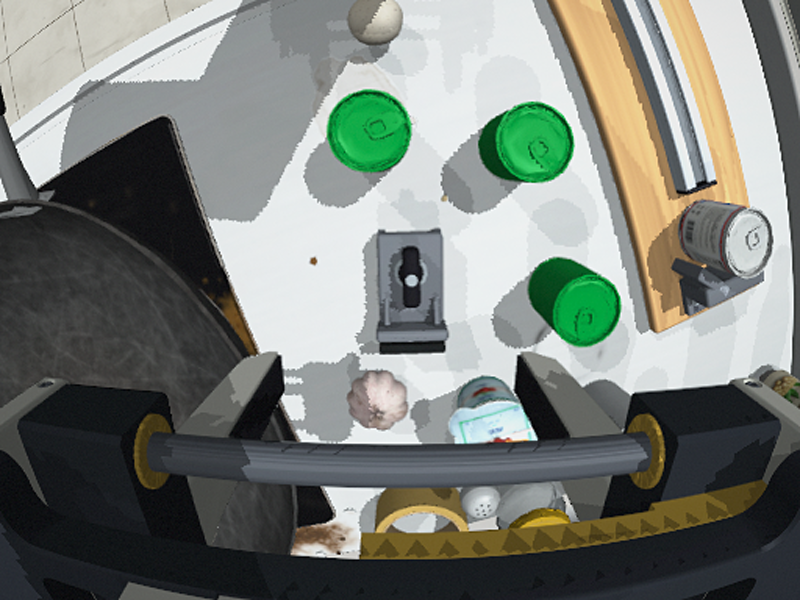

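The wrist view shows the jaw at (410,290), nearly aligned with the tool: wing lengthwise, rubber plate at (412,345) away from the camera. The tin and V jaw are at the right, around (725,240).

```bash
python3 - <<'E'
from h import *
np.set_printoptions(precision=4,suppress=True)
p=arm.camera('wrist');k=1/1.5625
g=lambda u,v,z:onz(p,(u*k,v*k),z,True)
im=p['image'];c=im[130:240,225:300];cv2.imwrite('pics/w1c.png',cv2.cvtColor(cv2.resize(c,None,fx=5.4,fy=5.4,interpolation=cv2.INTER_CUBIC),cv2.COLOR_RGB2BGR))
print('rear corners',g(379,232,.034),g(440,230,.034),'bolt',g(411,281,.0605),'rubber ends',g(380,352,.0495),g(446,352,.0495))
R=[cv2.Rodrigues]
for q in ['knob_grip','jaw']:
  for r in arm.outline_of(q,p):
    ys,xs=np.nonzero(r['region']); print(q,r['confidence'],len(xs),cv2.minAreaRect(np.c_[xs,ys].astype(np.float32)), onz(p,(xs.mean(),ys.mean()),.0605,True))
E
```

```text
rear corners [ 0.5741 -0.1714  0.034 ] [ 0.5868 -0.1267  0.034 ] bolt [ 0.6119 -0.1586  0.0605] rubber ends [ 0.6612 -0.199   0.0495] [ 0.6771 -0.15    0.0495]
knob_grip 0.55 472 ((263.0, 176.0), (38.0, 16.0), 90.0) [ 0.6078 -0.1572  0.0605]
jaw 0.8 3440 ((263.0, 186.0), (80.0, 46.0), 90.0) [ 0.6193 -0.1614  0.0605]
jaw 0.2 13534 ((425.9287414550781, 93.24334716796875), (223.53892517089844, 88.70357513427734), 72.48774719238281) [0.551  0.0561 0.0605]
```

View pics/w1c.png

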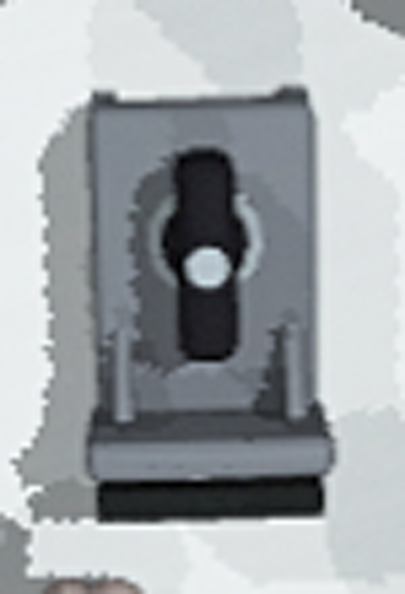

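Converted, 0.05 m is 0.8, 0.04 m is 0.64.

```bash

python3 -m inch '[[1,-0.1152,0.1024,0.8,0],[1,0,0,0.8,0],[1,0,0,0.8,0],[1,0,0,0.64,0],[1,0,0,0.3776,0]]' 25
python3 -m inch '[[0.5,0,0,0,0],[0.5,0,0,0,0],[0.5,0,0,0,0],[0.5,0,0,0,0],[0.5,0,0,0,0]]'
python3 -m inch '[[0.5,0,0,0,0],[0.5,0,0,0,0]]'
```

```text
time_s: 5.1
tcp_pos: [0.6164, -0.1616, 0.0025]
tool_rot: [[-0.953, 0.304, -0.003], [0.304, 0.953, 0.001], [0.003, 0.0, -1.0]]
ft_force: [-0.2, -0.3, -0.9]
width: 1.002
gripper_force: 0.0
time_s: 5.72
tcp_pos: [0.6184, -0.1615, 0.006]
tool_rot: [[-0.953, 0.304, 0.002], [0.304, 0.953, 0.001], [-0.002, 0.001, -1.0]]
ft_force: [1.3, 4.1, 3.7]
width: 0.547
gripper_force: 24.9
time_s: 5.98
tcp_pos: [0.6184, -0.1615, 0.0059]
tool_rot: [[-0.953, 0.303, 0.002], [0.303, 0.953, 0.0], [-0.001, 0.001, -1.0]]
ft_force: [1.6, 5.6, 5.8]
width: 0.548
gripper_force: 24.9
```

Converted, -0.05 m is -0.8, -0.03 m is -0.48.

```bash

python3 -m inch '[[0.5,0,0,-0.48,0],[0.5,0,0,-0.8,0],[0.5,0,0,-0.8,0],[0.5,0,0,-0.48,0],[0.5,0,0,0,0]]' 40
python3 -m inch '[[0.5,0.5408,0.6944,0,0],[0.5,0.5408,0.6944,0,0],[0.5,0.5408,0.6944,0,0],[0.5,0.5408,0.6944,0,0],[0.5,0.5408,0.6944,0,0]]'
python3 -m inch '[[0.5,0,0,0,-0.0556],[0.5,0,0,0,-0.0556],[0.5,0,0,0,-0.0078],[0.5,0,0,0,0]]'
python3 - <<'E'
from h import *
s=arm.get_state();print(s['joints'],s['ft_force'],s['ft_torque'])
for c in ['wrist','top','scene']:
    p=arm.camera(c);save(p,c+'2.png');np.save(c+'2pose.npy',p['pose'])
a=cv2.imread('pics/wrist2.png');cv2.imwrite('pics/wrist2b.png',cv2.resize(a,(800,600),interpolation=cv2.INTER_CUBIC))
E
```

```text
time_s: 6.6
tcp_pos: [0.6183, -0.1631, 0.1665]
tool_rot: [[-0.953, 0.304, 0.003], [0.304, 0.953, -0.002], [-0.003, -0.001, -1.0]]
ft_force: [-0.2, -0.2, -6.6]
width: 0.546
gripper_force: 39.9
time_s: 7.22
tcp_pos: [0.5196, 0.097, 0.1618]
tool_rot: [[-0.953, 0.304, -0.006], [0.304, 0.953, -0.0], [0.005, -0.002, -1.0]]
ft_force: [0.8, 1.7, -6.7]
width: 0.544
gripper_force: 39.9
time_s: 7.72
tcp_pos: [0.5215, 0.0956, 0.1634]
tool_rot: [[-0.998, -0.062, -0.003], [-0.062, 0.998, -0.0], [0.003, 0.0, -1.0]]
ft_force: [0.3, -0.4, -6.0]
width: 0.546
gripper_force: 39.9
[-1.67121896e+00  1.54431086e+01  9.52049389e+01 -1.25715664e-02
  6.95247910e+01 -9.52158396e+01] [ 0.27103796 -0.44268026 -6.04612744] [ 0.05092803 -0.16265908  0.02846318]
```

View pics/wrist2b.png

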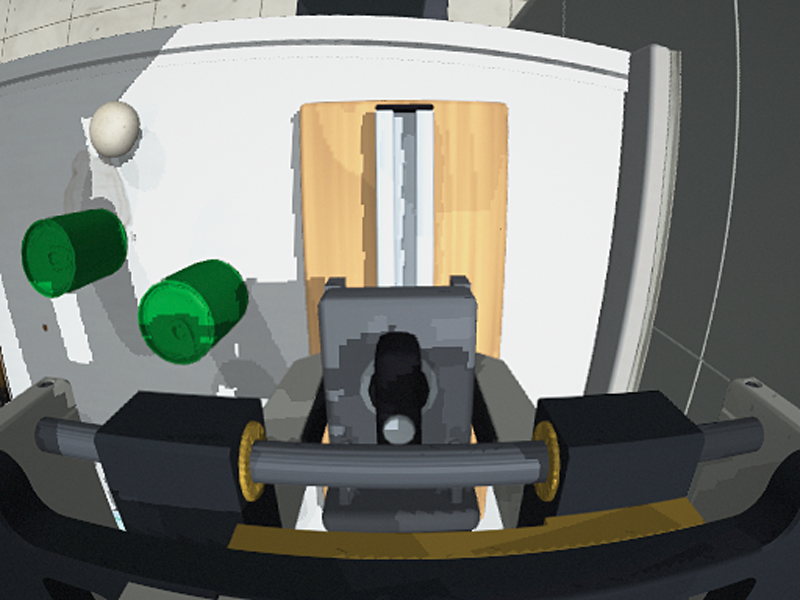

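The jaw hangs square in the grip: saddle centre column ~398, wing at (400,370). The rail lies parallel below, its centre at column ~405, with its end cap at (405,106). Next I fit its edges numerically.

```bash
python3 - <<'E'
from h import *
np.set_printoptions(precision=4,suppress=True)
p=arm.camera('wrist');im=p['image'];s=arm.get_state();T=np.array(s['tool_rot']);t=np.array(s['tcp_pos'])
print('tcp',t,'cam in tool',T.T@(np.array(p['pose'])[:3,3]-t))
hsv=cv2.cvtColor(im,cv2.COLOR_RGB2HSV).astype(float);S=hsv[...,1]
L=[];R=[]
for y in range(80,176,5):
    r=cv2.GaussianBlur(S,(3,3),0)[y]
    # low-sat rail among high-sat wood, subpixel crossing
    c=258;th=55
    i=c
    while r[i]<th:i-=1
    l=i+(r[i]-th)/(r[i]-r[i+1])
    j=c
    while r[j]<th:j+=1
    q=j-1+(th-r[j-1])/(r[j]-r[j-1])
    a=onz(p,(l,y),.041,True);b=onz(p,(q,y),.041,True)
    print(y,round(l,1),round(q,1),a[:2],b[:2],round(np.hypot(*(a-b)[:2])*1e3,1));L.append(a);R.append(b)
M=(np.array(L)+np.array(R))/2
k=np.polyfit(M[:,0],M[:,1],1);print('line',k,np.degrees(np.arctan(k[0])),'std',np.std(M[:,1]-np.polyval(k,M[:,0])))
print('tool heading',np.degrees(np.arctan2(T[1,0],T[0,0]))-180, 'rail y at tcp x',np.polyval(k,t[0]))
print('cap',onz(p,(405/1.5625,105/1.5625),.041,True),onz(p,(405/1.5625,110/1.5625),.041,True))
g=cv2.cvtColor(im,cv2.COLOR_RGB2GRAY);print(g[64:72,250:270])
for y in (187,195,203): print(y,g[y,200:212],g[y,298:312])
E
```

```text
tcp [0.5223 0.0956 0.1647] cam in tool [ 0.0765 -0.001  -0.1664]
80 239.8 277.5 [0.4166 0.0735] [0.4142 0.1095] 36.1
85 239.8 277.4 [0.4215 0.0737] [0.4192 0.1097] 36.1
90 240.1 277.5 [0.4264 0.0743] [0.4241 0.1101] 35.9
95 240.0 277.4 [0.4313 0.0745] [0.429  0.1104] 35.9
100 240.3 277.3 [0.4362 0.0751] [0.4339 0.1106] 35.6
105 240.4 277.2 [0.4411 0.0755] [0.4388 0.1108] 35.4
110 240.4 277.1 [0.4459 0.0758] [0.4437 0.1111] 35.3
115 240.7 277.4 [0.4508 0.0763] [0.4485 0.1117] 35.4
120 240.6 277.4 [0.4557 0.0765] [0.4534 0.112 ] 35.6
125 240.6 277.4 [0.4606 0.0768] [0.4583 0.1124] 35.7
130 240.7 277.3 [0.4654 0.0772] [0.4632 0.1126] 35.5
135 240.7 277.3 [0.4704 0.0774] [0.4681 0.113 ] 35.7
140 240.6 277.4 [0.4753 0.0776] [0.473  0.1135] 36.0
145 240.6 277.2 [0.4802 0.0779] [0.4779 0.1136] 35.8
150 240.6 277.3 [0.4852 0.0781] [0.4829 0.1141] 36.0
155 240.6 277.3 [0.4901 0.0784] [0.4878 0.1145] 36.2
160 240.6 277.1 [0.4951 0.0787] [0.4928 0.1147] 36.1
165 240.7 277.1 [0.5001 0.079 ] [0.4979 0.1151] 36.2
170 240.7 277.1 [0.5052 0.0793] [0.5029 0.1155] 36.2
175 240.7 277.0 [0.5103 0.0796] 
[... 521 characters left out ...]
  30  30  31
   31  30]
 [ 16  20  19  25  27  25  23  21  24  21  24  20  20  22  24  23  18  14
   14  10]
 [ 75  42   0   6   6   5   8   6   5   4   8   8   4  11   7   6  17  57
   60  69]
 [248 187  30   0   0   1   0   6   0   0   3   0   2   3   1  13 118 238
  244 244]
 [245 215 111  91  94  97  96  95  94  93  94  91  92  93  89  82 151 231
  238 237]]
187 [133 135 135 134 130 132 135  87  50  59  67  67] [ 72  72  67  74 165 207 215 216 216 213 211 210 208 207]
195 [122 127 134  81  71  87 104 113 120 119 119 118] [123 125 123 122 120 114 103 136 218 214 212 209 206 207]
203 [126 123 124 108  66  78  93 106 122 120 119 120] [137 135 136 130 125 117  93 177 218 212 210 209 206 204]
```

Converted, 0.04 m is 0.64, 0.03 m is 0.48, -0.2 degrees / 180 = -0.0011.

```bash

python3 -m inch '[[0.5,0,0.064,0.48,-0.0011],[0.5,0,0,0.64,0],[0.5,0,0,0.48,0],[0.5,0,0,0.16,0],[0.5,0,0,0,0]]'
cat > m.py <<'E'
from h import *
import sys
np.set_printoptions(precision=4,suppress=True)
p=arm.camera('wrist');im=p['image'];s=arm.get_state();T=np.array(s['tool_rot']);t=np.array(s['tcp_pos'])
print('tcp',t,'f',s['ft_force'],'m',s['ft_torque'])
S=cv2.GaussianBlur(cv2.cvtColor(im,cv2.COLOR_RGB2HSV),(3,3),0).astype(float)[...,1];L=[];R=[]
for y in range(90,160,3):
    r=S[y];th=55;i=258
    while r[i]<th and i>150:i-=1
    j=258
    while r[j]<th and j<370:j+=1
    a=onz(p,(i+(r[i]-th)/(r[i]-r[i+1]),y),.041,True);b=onz(p,(j-1+(th-r[j-1])/(r[j]-r[j-1]),y),.041,True)
    if abs(np.hypot(*(a-b)[:2])-.036)<.002: L.append(a);R.append(b)
M=(np.array(L)+np.array(R))/2;print(len(M))
k=np.polyfit(M[:,0],M[:,1],1);print('rail',np.degrees(np.arctan(k[0])),'std',np.std(M[:,1]-np.polyval(k,M[:,0])),'tool',np.degrees(np.arctan2(-T[1,0],-T[0,0])),'rail y-tcp y',np.polyval(k,t[0])-t[1])
g=cv2.GaussianBlur(cv2.cvtColor(im,cv2.COLOR_RGB2GRAY),(3,3),0).astype(int)
for y in (190,195,200,205,210): print(y,195,g[y,195:215],296,g[y,296:316])
zt=t[2]-.0055+.034
print('jaw edge offsets in tool y at row 200:',[ (T.T@(onz(p,(u,200),zt,True)-t))[1] for u in (203.,204,304,305)])
save(p,sys.argv[1])
E
python3 m.py w3.png
```

```text
time_s: 8.55
tcp_pos: [0.5223, 0.0997, 0.055]
tool_rot: [[-0.998, -0.068, -0.0], [-0.068, 0.998, 0.0], [0.0, 0.0, -1.0]]
ft_force: [0.7, -0.6, -5.9]
width: 0.547
gripper_force: 39.9
tcp [0.523  0.0998 0.0559] f [ 0.4979 -0.5852 -4.9766] m [ 0.0586 -0.1721  0.0535]
24
rail 3.9843118568790294 std 7.495591375432838e-05 tool 3.911889529901869 rail y-tcp y -0.0009666763921331034
190 195 [129 129 129 130 130 131 131 131 132 125 100  74  67  73  78  80  81  81
  81  82] 296 [ 99  99 100 101  99  95  93 117 165 194 198 198 198 200 202 203 204 204
 204 202]
195 195 [129 129 130 130 131 131 132 122  95  80  86  99 110 117 118 118 118 117
 117 117] 296 [122 121 121 122 122 120 116 111 110 138 180 198 199 200 202 203 204 203
 203 201]
200 195 [129 129 128 129 130 131 132 124  97  77  81  93 107 116 119 119 119 119
 119 120] 296 [123 123 122 122 122 119 116 109 117 155 190 200 200 200 201 203 204 204
 203 200]
205 195 [130 129 130 130 131 131 132 132 115  85  77  89 103 114 118 118 118 119
 119 119] 296 [132 132 133 133 131 127 122 110 116 157 192 199 199 201 203 204 204 204
 202 199]
210 195 [130 130 130 130 130 131 132 133 122  93  78  86 100 112 118 119 119 119
 119 119] 296 [132 132 133 132 130 126 122 109 115 157 184 188 196 202 203 204 204 203
 200 198]
jaw edge offsets in tool y at row 200: [np.float64(-0.026312055215135674), np.float64(-0.025814074373201514), np.float64(0.02296467409852544), np.float64(0.023461604500533095)]
```

Converted, 0.005 m is 0.08, 0.0004 m is 0.0064.

```bash

python3 -m inch '[[0.5,0,0.0064,0.08,0],[0.5,0,0,0.048,0],[0.5,0,0,0.048,0],[0.5,0,0,0,0]]'
python3 -m inch '[[0.5,0,0,0.032,0],[0.5,0,0,0.032,0],[0.5,0,0,0,0]]'
python3 -m inch '[[0.5,0,0,0.032,0],[0.5,0,0,0.032,0],[0.5,0,0,0,0]]'
```

```text
time_s: 9.1
tcp_pos: [0.522, 0.1003, 0.0439]
tool_rot: [[-0.998, -0.069, -0.0], [-0.069, 0.998, 0.0], [0.0, 0.0, -1.0]]
ft_force: [-0.3, 0.3, -6.7]
width: 0.547
gripper_force: 39.9
time_s: 9.48
tcp_pos: [0.522, 0.1002, 0.0399]
tool_rot: [[-0.998, -0.069, -0.0], [-0.069, 0.998, 0.0], [0.0, 0.0, -1.0]]
ft_force: [-0.3, -0.3, -5.9]
width: 0.547
gripper_force: 39.9
time_s: 9.85
tcp_pos: [0.522, 0.1002, 0.0358]
tool_rot: [[-0.998, -0.069, -0.0], [-0.069, 0.998, 0.0], [0.0, 0.0, -1.0]]
ft_force: [-0.4, 0.4, -6.6]
width: 0.544
gripper_force: 39.9
```

Converted, 0.002 m is 0.032, 0.001 m is 0.016.

```bash

python3 -m inch '[[0.5,0,0,0.032,0],[0.5,0,0,0.016,0],[0.5,0,0,0,0]]'
python3 -m inch '[[0.5,0,0,0.016,0],[0.5,0,0,0.016,0],[0.5,0,0,0,0]]'
python3 -m inch '[[0.5,0,0,0.016,0],[0.5,0,0,0.008,0],[0.5,0,0,0,0]]'
```

```text
time_s: 10.22
tcp_pos: [0.5221, 0.1002, 0.0329]
tool_rot: [[-0.998, -0.069, -0.0], [-0.069, 0.998, 0.0], [0.0, 0.0, -1.0]]
ft_force: [-0.3, 1.2, -5.7]
width: 0.547
gripper_force: 39.9
time_s: 10.6
tcp_pos: [0.5222, 0.1002, 0.0311]
tool_rot: [[-0.998, -0.069, 0.0], [-0.069, 0.998, -0.0], [-0.0, -0.0, -1.0]]
ft_force: [-0.0, 0.2, -5.6]
width: 0.544
gripper_force: 39.9
time_s: 10.98
tcp_pos: [0.5223, 0.1003, 0.031]
tool_rot: [[-0.998, -0.069, 0.001], [-0.069, 0.998, -0.0], [-0.001, -0.0, -1.0]]
ft_force: [-4.9, -0.9, 8.2]
width: 0.546
gripper_force: 39.9
```

Converted, -0.0008 m is -0.0128.

```bash

python3 -m inch '[[0.5,0,0,-0.0128,0],[0.8,0,0,0,0],[0.8,0,0,0,0],[0.8,0,0,0,0]]'
python3 -m inch '[[0.8,0,0,-0.48,0],[0.8,0,0,-0.48,0],[0.8,0,0,-0.48,0],[0.8,0.48,0,-0.48,0],[0.35,0,0,0,0]]'
python3 - <<'E'
from h import *
np.set_printoptions(precision=4,suppress=True)
s=arm.get_state();T=np.array(s['tool_rot']);t=np.array(s['tcp_pos']);print(t,s['ft_force'])
p=arm.camera('wrist');save(p,'w4.png')
for q in ['jaw','knob_grip']:
    for r in arm.spot_in(q,p): print(q,round(r['confidence'],2),w(p,r['at']),T.T@(w(p,r['at'])-t))
im=cv2.imread('pics/w4.png');cv2.imwrite('pics/w4b.png',cv2.resize(im,(800,600),interpolation=cv2.INTER_CUBIC))
E
```

```text
time_s: 11.48
tcp_pos: [0.5226, 0.1002, 0.0305]
tool_rot: [[-0.998, -0.069, 0.001], [-0.069, 0.998, 0.0], [-0.001, -0.0, -1.0]]
ft_force: [0.2, 0.7, 0.2]
width: 0.788
gripper_force: 0.0
time_s: 12.1
tcp_pos: [0.4925, 0.0983, 0.1525]
tool_rot: [[-0.998, -0.069, 0.004], [-0.069, 0.998, -0.0], [-0.004, -0.0, -1.0]]
ft_force: [-0.8, -0.8, 0.4]
width: 0.735
gripper_force: 0.0
[0.4925 0.0983 0.1525] [-0.7663 -0.8132  0.3827]
jaw 0.86 [0.5218 0.1    0.0588] [-0.029  -0.0003  0.0938]
knob_grip 0.78 [0.511  0.0982 0.0895] [-0.0183 -0.0014  0.0631]
```

View pics/w4b.png

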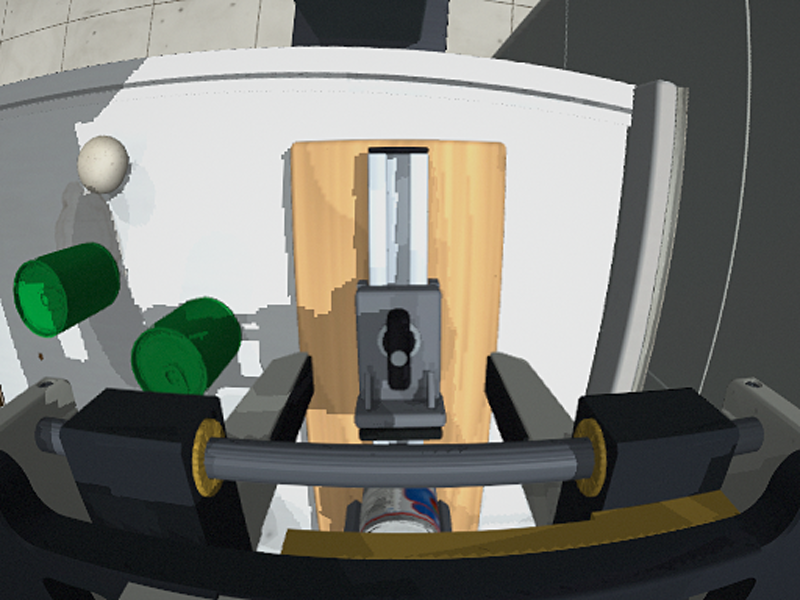

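The jaw sits square on the rail, wing lengthwise at (399,350) with the bolt tip at (399,358); the tin shows at (400,510) ahead of the rubber face.

```bash
python3 - <<'E'
from h import *
np.set_printoptions(precision=4,suppress=True)
s=arm.get_state();T=np.array(s['tool_rot']);t=np.array(s['tcp_pos'])
p=arm.camera('wrist');k=1/1.5625
for u,v,z,n in [(399,358,.0855,'tip'),(399,308,.0855,'wing rear'),(398,390,.0855,'wing front'),(399,284,.059,'saddle rear'),(401,430,.076,'face/plate'),(399,152,.041,'rail end')]:
    a=onz(p,(u*k,v*k),z,True);print(n,a,'tool',T.T@(a-t))
E
```

```text
tip [0.5131 0.0989 0.0855] tool [-0.0206 -0.0007  0.0642]
wing rear [0.4851 0.097  0.0855] tool [ 0.0074 -0.0007  0.0642]
wing front [0.5324 0.0997 0.0855] tool [-0.0399 -0.0012  0.0642]
saddle rear [0.4787 0.0966 0.059 ] tool [ 0.0138 -0.0006  0.0907]
face/plate [0.5641 0.1036 0.076 ] tool [-0.0719  0.0005  0.0737]
rail end [0.4038 0.0915 0.041 ] tool [ 0.0889 -0.0006  0.1087]
```

Converted, 0.03 m is 0.48, -0.019 m is -0.304.

```bash

python3 -m inch '[[0.35,-0.304,0,0.48,0],[0.35,0,0,0.48,0],[0.35,0,0,0.32,0],[0.35,0,0,0.1808,0],[0.35,0,0,0,0]]' 20
python3 -m inch '[[0.1,0,0,0,0],[0.1,0,0,0,0],[0.1,0,0,0,0],[0.1,0,0,0,0]]'
```

```text
time_s: 12.92
tcp_pos: [0.5101, 0.0995, 0.0592]
tool_rot: [[-0.998, -0.069, -0.003], [-0.069, 0.998, -0.0], [0.003, 0.0, -1.0]]
ft_force: [-5.3, 0.0, 10.5]
width: 0.353
gripper_force: 5.2
time_s: 13.42
tcp_pos: [0.5119, 0.0994, 0.0593]
tool_rot: [[-0.998, -0.069, 0.001], [-0.069, 0.998, -0.0], [-0.001, -0.0, -1.0]]
ft_force: [-0.7, -0.3, 6.0]
width: 0.201
gripper_force: 20.3
```

Converted, -0.007 m is -0.112.

```bash

python3 -m inch '[[0.35,0,0,0,0],[0.35,0,0,-0.112,0],[0.1,0,0,0,0],[0.1,0,0,0,0],[0.1,0,0,0,0]]' 20
python3 -m inch '[[0.1,0,0,0,0],[0.1,0,0,0,0]]'
```

```text
time_s: 14.05
tcp_pos: [0.511, 0.0994, 0.0658]
tool_rot: [[-0.998, -0.069, -0.001], [-0.069, 0.998, -0.0], [0.001, -0.0, -1.0]]
ft_force: [-0.2, -1.1, -0.0]
width: 0.137
gripper_force: 20.0
time_s: 14.3
tcp_pos: [0.511, 0.0994, 0.0659]
tool_rot: [[-0.998, -0.069, -0.001], [-0.069, 0.998, -0.0], [0.001, -0.0, -1.0]]
ft_force: [-0.4, -0.9, 0.0]
width: 0.137
gripper_force: 20.0
```

Units first: shifts go in shares of 62.5 mm and turns go in shares of 180 degrees. So 10 degrees / 180 = 0.0556.

```bash

python3 -m inch '[[0.1,0,0,0,0.0556],[0.1,0,0,0,0.0556],[0.1,0,0,0,0.0556],[0.1,0,0,0,0.0556],[0.1,0,0,0,0]]'
python3 -m inch '[[0.1,0,0,0,0.0556],[0.1,0,0,0,0.0556],[0.1,0,0,0,0.0556],[0.1,0,0,0,0.0556],[0.1,0,0,0,0]]'
python3 -m inch '[[0.1,0,0,0,0.0444],[0.1,0,0,0,0],[0.1,0,0,0,0]]'
python3 -c "
from plant import arm;s=arm.get_state();print(s['ft_torque'],s['joints'][5])"
```

```text
time_s: 14.92
tcp_pos: [0.5112, 0.1, 0.0659]
tool_rot: [[-0.809, 0.588, -0.0], [0.588, 0.809, 0.001], [0.0, 0.001, -1.0]]
ft_force: [0.3, 1.8, -1.8]
width: 0.138
gripper_force: 20.0
time_s: 15.55
tcp_pos: [0.5116, 0.0999, 0.0659]
tool_rot: [[-0.245, 0.969, 0.001], [0.969, 0.245, 0.001], [0.001, 0.001, -1.0]]
ft_force: [2.2, 2.0, -4.9]
width: 0.138
gripper_force: 20.0
time_s: 15.92
tcp_pos: [0.5113, 0.0998, 0.066]
tool_rot: [[-0.108, 0.994, 0.0], [0.994, 0.108, 0.0], [0.0, 0.0, -1.0]]
ft_force: [3.4, 3.9, -4.8]
width: 0.139
gripper_force: 20.0
[ 0.76472419 -0.58697814  0.02304689] -7.499179741711656
```

Converted, 4 degrees / 180 = 0.0222.

```bash

python3 -m inch '[[0.3,0,0,0,0],[0.3,0,0,0,0],[0.3,0,0,0,0]]'
python3 -m inch '[[0.1,0,0,0,0],[0.1,0,0,0,0],[0.1,0,0,0,0],[0.1,0,0,0,0]]' 20
python3 -m inch '[[0.1,0,0,0,0.0222],[0.1,0,0,0,0]]'
python3 -c "
from plant import arm;s=arm.get_state();print(s['ft_torque'],s['joints'][5],s['tool_rot'])"
```

```text
time_s: 16.3
tcp_pos: [0.5111, 0.0992, 0.0662]
tool_rot: [[-0.104, 0.995, -0.0], [0.995, 0.104, -0.0], [-0.0, -0.0, -1.0]]
ft_force: [0.3, -0.7, 0.1]
width: 0.295
gripper_force: 0.0
time_s: 16.8
tcp_pos: [0.5113, 0.0995, 0.0661]
tool_rot: [[-0.104, 0.995, 0.0], [0.995, 0.104, -0.0], [-0.0, 0.0, -1.0]]
ft_force: [0.8, -0.5, -0.9]
width: 0.14
gripper_force: 20.0
time_s: 17.05
tcp_pos: [0.5115, 0.0995, 0.0661]
tool_rot: [[-0.034, 0.999, 0.001], [0.999, 0.034, -0.0], [-0.0, 0.001, -1.0]]
ft_force: [1.5, -0.0, -0.6]
width: 0.139
gripper_force: 20.0
[-0.10256725 -0.3462618   0.03493679] -3.238046331985431 [[-3.43222021e-02  9.99410677e-01  5.33191157e-04]
 [ 9.99410817e-01  3.43222332e-02 -4.93125825e-05]
 [-6.75838327e-05  5.31184493e-04 -9.99999857e-01]]
```

Converted, 0.01 m is 0.16, 0.005 m is 0.08.

```bash

python3 -m inch '[[0.1,0.0027,0.08,0,0],[0.1,0.0056,0.16,0,0],[0.1,0.0056,0.16,0,0],[0.1,0.0056,0.16,0,0],[0.1,0.0027,0.08,0,0]]'
python3 -m inch '[[0.1,0.0011,0.032,0,0],[0.1,0.0011,0.032,0,0]]'
python3 -m inch '[[0.1,0.0011,0.032,0,0],[0.1,0.0011,0.032,0,0]]'
python3 -c "
from h import *
s=arm.get_state();print(s['ft_torque'],s['joints'])
p=arm.camera('scene');save(p,'s5.png')
c=p['image'][90:200,140:320];cv2.imwrite('pics/s5b.png',cv2.cvtColor(cv2.resize(c,None,fx=4,fy=4,interpolation=cv2.INTER_CUBIC),cv2.COLOR_RGB2BGR))"
```

```text
time_s: 17.68
tcp_pos: [0.5471, 0.1024, 0.066]
tool_rot: [[-0.036, 0.999, -0.009], [0.999, 0.036, -0.0], [0.0, -0.009, -1.0]]
ft_force: [-14.1, 0.2, 14.3]
width: 0.14
gripper_force: 20.0
time_s: 17.92
tcp_pos: [0.55, 0.1026, 0.0659]
tool_rot: [[-0.036, 0.999, -0.01], [0.999, 0.036, -0.0], [-0.0, -0.01, -1.0]]
ft_force: [-13.2, -0.9, 13.3]
width: 0.139
gripper_force: 20.0
time_s: 18.18
tcp_pos: [0.5543, 0.1029, 0.066]
tool_rot: [[-0.036, 0.999, -0.01], [0.999, 0.036, -0.0], [0.0, -0.01, -1.0]]
ft_force: [-13.0, -0.7, 13.2]
width: 0.137
gripper_force: 20.0
[-0.16779316  2.32245618 -0.02484044] [-7.99837080e-01  2.48563981e+01  9.66312741e+01 -2.86020792e-02
  5.90681592e+01 -2.83439354e+00]
```

View pics/s5b.png

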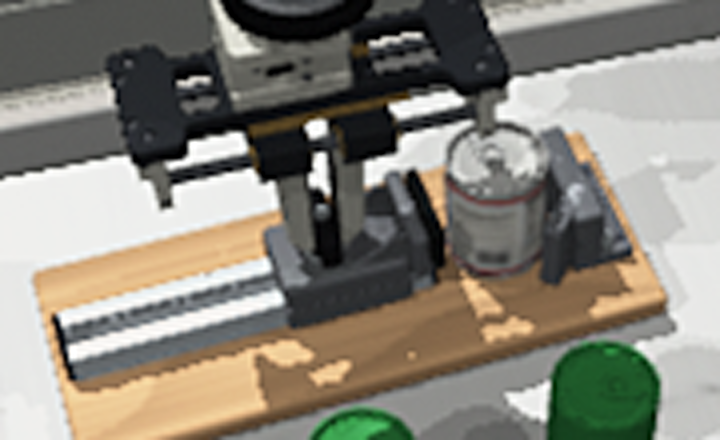

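The scene crop shows the jaw on the rail with its rubber face (430,215) just short of the tin (495,215), which stands upright before the V jaw. Pushing costs 13 N with 13 N of down-force, so I relieve the down-force first.

Converted, -0.0006 m is -0.0096.

```bash

python3 -m inch '[[0.1,0,0,-0.0096,0],[0.1,0,0,0,0]]'
python3 -m inch '[[0.1,0,0,-0.008,0],[0.1,0,0,0,0]]'
python3 -c "
from plant import arm;s=arm.get_state();print(s['ft_torque'],s['ft_force'])"
```

```text
time_s: 18.48
tcp_pos: [0.5565, 0.103, 0.0661]
tool_rot: [[-0.035, 0.999, -0.005], [0.999, 0.035, 0.0], [0.0, -0.005, -1.0]]
ft_force: [-5.8, -0.7, 3.8]
width: 0.137
gripper_force: 20.0
time_s: 18.73
tcp_pos: [0.5586, 0.1029, 0.0663]
tool_rot: [[-0.034, 0.999, -0.001], [0.999, 0.034, 0.0], [0.0, -0.001, -1.0]]
ft_force: [-1.3, 0.6, -6.4]
width: 0.141
gripper_force: 20.0
[ 0.01690023  0.00305672 -0.00470578] [-1.29762886  0.60441921 -6.38996185]
```

```bash

python3 -m inch '[[0.1,0.0005,0.016,0.0032,0],[0.1,0,0,0,0]]'
python3 -m inch '[[0.1,0.0005,0.016,0,0],[0.1,0,0,0,0]]'
python3 -m inch '[[0.1,0.0005,0.016,0,0],[0.1,0,0,0,0]]'
```

```text
time_s: 18.98
tcp_pos: [0.5601, 0.1029, 0.0665]
tool_rot: [[-0.034, 0.999, -0.0], [0.999, 0.034, 0.0], [0.0, -0.0, -1.0]]
ft_force: [-0.1, 0.0, -6.7]
width: 0.139
gripper_force: 20.0
time_s: 19.23
tcp_pos: [0.5612, 0.103, 0.0668]
tool_rot: [[-0.034, 0.999, 0.0], [0.999, 0.034, 0.0], [0.0, 0.0, -1.0]]
ft_force: [-0.2, 1.1, -5.5]
width: 0.137
gripper_force: 20.0
time_s: 19.48
tcp_pos: [0.5622, 0.103, 0.067]
tool_rot: [[-0.034, 0.999, 0.0], [0.999, 0.034, 0.0], [0.0, 0.0, -1.0]]
ft_force: [-0.7, 1.1, -6.5]
width: 0.137
gripper_force: 20.0
```

Converted, 0.0006 m is 0.0096.

```bash

python3 -m inch '[[0.1,0,0,0.0096,0],[0.1,0,0,0,0]]'
python3 -m inch '[[0.1,0,0,0.0032,0],[0.1,0,0,0,0]]'
python3 -m inch '[[0.1,0.0005,0.016,0,0],[0.1,0,0,0,0]]'
```

```text
time_s: 19.73
tcp_pos: [0.5623, 0.103, 0.0665]
tool_rot: [[-0.034, 0.999, 0.0], [0.999, 0.034, 0.0], [0.0, 0.0, -1.0]]
ft_force: [-0.5, -0.2, -6.0]
width: 0.139
gripper_force: 20.0
time_s: 19.98
tcp_pos: [0.5622, 0.103, 0.0663]
tool_rot: [[-0.034, 0.999, 0.0], [0.999, 0.034, 0.0], [0.0, 0.0, -1.0]]
ft_force: [1.1, 1.0, -5.8]
width: 0.139
gripper_force: 20.0
time_s: 20.23
tcp_pos: [0.5626, 0.103, 0.0662]
tool_rot: [[-0.034, 0.999, -0.001], [0.999, 0.034, -0.0], [0.0, -0.001, -1.0]]
ft_force: [-0.8, 0.7, -3.1]
width: 0.14
gripper_force: 20.0
```

Converted, 0.001 m is 0.016, 0.00003 m is 0.0005.

```bash

python3 -m inch '[[0.1,0.0005,0.016,0,0],[0.1,0,0,0,0]]'
python3 -m inch '[[0.1,0.0005,0.016,0,0],[0.1,0,0,0,0]]'
python3 -m inch '[[0.1,0.0005,0.016,0,0],[0.1,0,0,0,0]]'
```

```text
time_s: 20.48
tcp_pos: [0.5635, 0.1031, 0.0662]
tool_rot: [[-0.034, 0.999, -0.001], [0.999, 0.034, -0.0], [0.0, -0.001, -1.0]]
ft_force: [-4.4, 1.0, -1.3]
width: 0.141
gripper_force: 20.0
time_s: 20.72
tcp_pos: [0.5642, 0.1032, 0.0661]
tool_rot: [[-0.034, 0.999, -0.002], [0.999, 0.034, -0.0], [0.0, -0.002, -1.0]]
ft_force: [-5.3, 0.0, 0.0]
width: 0.139
gripper_force: 20.0
time_s: 20.98
tcp_pos: [0.5653, 0.1032, 0.0661]
tool_rot: [[-0.034, 0.999, -0.002], [0.999, 0.034, -0.0], [-0.0, -0.002, -1.0]]
ft_force: [-5.2, 1.2, -0.8]
width: 0.138
gripper_force: 20.0
```

Converted, 0.002 m is 0.032, 0.00007 m is 0.0011.

```bash

for i in 1; do python3 -m inch '[[0.1,0.0011,0.032,0,0],[0.1,0,0,0,0]]'; done
python3 -m inch '[[0.1,0.0011,0.032,0,0],[0.1,0,0,0,0]]'
python3 -m inch '[[0.1,0.0005,0.016,0,0],[0.1,0,0,0,0]]'
```

```text
time_s: 21.22
tcp_pos: [0.5675, 0.1034, 0.0662]
tool_rot: [[-0.034, 0.999, -0.001], [0.999, 0.034, -0.0], [-0.0, -0.001, -1.0]]
ft_force: [-5.2, 0.8, -1.2]
width: 0.142
gripper_force: 20.0
time_s: 21.48
tcp_pos: [0.5692, 0.1035, 0.0661]
tool_rot: [[-0.034, 0.999, -0.002], [0.999, 0.034, -0.0], [-0.0, -0.002, -1.0]]
ft_force: [-5.8, 1.4, -0.1]
width: 0.135
gripper_force: 20.0
time_s: 21.72
tcp_pos: [0.5694, 0.1035, 0.0661]
tool_rot: [[-0.034, 0.999, -0.003], [0.999, 0.034, -0.0], [-0.0, -0.003, -1.0]]
ft_force: [-9.1, -0.9, 2.2]
width: 0.137
gripper_force: 20.0
```

Converted, 0.001 m is 0.016, -0.0002 m is -0.0032.

```bash

python3 -m inch '[[0.1,0.0005,0.016,-0.0032,0],[0.1,0,0,0,0]]'
python3 -m inch '[[0.1,0.0003,0.008,-0.0032,0],[0.1,0,0,0,0],[0.1,0,0,0,0]]'
python3 -c "
from plant import arm;s=arm.get_state();print(s['ft_torque'],s['ft_force'])"
```

```text
time_s: 21.98
tcp_pos: [0.5695, 0.1036, 0.0661]
tool_rot: [[-0.034, 0.999, -0.005], [0.999, 0.034, -0.0], [-0.0, -0.005, -1.0]]
ft_force: [-10.6, -0.9, 2.5]
width: 0.14
gripper_force: 20.0
time_s: 22.35
tcp_pos: [0.5697, 0.1036, 0.0661]
tool_rot: [[-0.034, 0.999, -0.006], [0.999, 0.034, -0.0], [-0.0, -0.006, -1.0]]
ft_force: [-10.6, 0.5, 2.5]
width: 0.138
gripper_force: 20.0
[-0.12380876  1.91184955  0.025432  ] [-10.59717723   0.51361418   2.45979258]
```

Converted, 0.001 m is 0.016, -0.0003 m is -0.0048.

```bash

python3 -m inch '[[0.1,0.0005,0.016,-0.0048,0],[0.1,0,0,0,0],[0.1,0,0,0,0]]'
python3 -c "
from plant import arm
import numpy as np
a=[]
for i in range(4):
  arm.camera('top');s=arm.get_state();a.append(s['ft_force'])
print(np.mean(a,0),s['tcp_pos'],s['ft_torque'])"
```

```text
time_s: 22.72
tcp_pos: [0.5699, 0.1036, 0.0661]
tool_rot: [[-0.034, 0.999, -0.008], [0.999, 0.034, -0.0], [-0.0, -0.008, -1.0]]
ft_force: [-11.7, -0.3, 2.4]
width: 0.138
gripper_force: 20.0
[-12.27053821  -0.91672112   1.79389342] [0.56985933 0.1035927  0.06609817] [-0.14723698  2.1471808  -0.01224492]
```

Converted, 0.0006 m is 0.0096, -0.0001 m is -0.0016, 4 degrees / 180 = 0.0222.

```bash

python3 -m inch '[[0.1,0.0003,0.0096,-0.0016,0],[0.1,0,0,0,0],[0.1,0,0,0,0.0222],[0.1,0,0,0,0.0222],[0.1,0,0,0,0]]' 30
python3 -m inch '[[0.1,0,0,0,0.0278],[0.1,0,0,0,0.0278],[0.1,0,0,0,0]]'
python3 -c "
from plant import arm;s=arm.get_state();print(s['ft_torque'],s['ft_force'])"
```

```text
time_s: 23.55
tcp_pos: [0.5703, 0.1038, 0.0661]
tool_rot: [[0.106, 0.994, -0.008], [0.994, -0.106, -0.0], [-0.001, -0.008, -1.0]]
ft_force: [-12.0, -1.1, 1.6]
width: 0.137
gripper_force: 30.0
time_s: 23.92
tcp_pos: [0.5706, 0.1037, 0.0661]
tool_rot: [[0.277, 0.961, -0.007], [0.961, -0.277, -0.0], [-0.002, -0.007, -1.0]]
ft_force: [-11.4, -0.3, 0.2]
width: 0.137
gripper_force: 30.0
[-0.0700355   2.1101773   0.06583618] [-11.43183116  -0.33231011   0.20284473]
```

Converted, 5 degrees / 180 = 0.0278.

```bash

python3 -m inch '[[0.1,0,0,0,0.0278],[0.1,0,0,0,0.0278],[0.1,0,0,0,0.0278],[0.1,0,0,0,0]]'
python3 -m inch '[[0.1,0,0,0,0.0278],[0.1,0,0,0,0.0278],[0.1,0,0,0,0.0278],[0.1,0,0,0,0]]'
python3 -m inch '[[0.1,0,0,0,0.0278],[0.1,0,0,0,0.0167],[0.1,0,0,0,0],[0.1,0,0,0,0]]'
python3 -c "
from plant import arm;import numpy as np;s=arm.get_state();print(s['ft_torque'],s['ft_force'],np.degrees(np.arctan2(s['tool_rot'][1][0],s['tool_rot'][0][0])))"
```

```text
time_s: 24.42
tcp_pos: [0.5711, 0.1036, 0.0661]
tool_rot: [[0.516, 0.856, -0.006], [0.856, -0.516, -0.001], [-0.004, -0.005, -1.0]]
ft_force: [-11.1, -0.4, -1.1]
width: 0.136
gripper_force: 30.0
time_s: 24.92
tcp_pos: [0.5714, 0.1033, 0.0659]
tool_rot: [[0.72, 0.694, -0.006], [0.694, -0.72, -0.001], [-0.005, -0.003, -1.0]]
ft_force: [-8.8, -0.9, -2.0]
width: 0.141
gripper_force: 30.0
time_s: 25.42
tcp_pos: [0.5716, 0.1031, 0.0659]
tool_rot: [[0.809, 0.588, -0.005], [0.588, -0.809, -0.001], [-0.005, -0.002, -1.0]]
ft_force: [-8.5, -2.4, -2.4]
width: 0.134
gripper_force: 30.0
[-0.3287807   1.4509827   0.29964555] [-8.50082662 -2.42792859 -2.41689542] 35.9838982271789
```

Converted, 4 degrees / 180 = 0.0222.

```bash

python3 -m inch '[[0.1,0,0,0,0.0222],[0.1,0,0,0,0],[0.1,0,0,0,0]]'
python3 -c "
from plant import arm;import numpy as np;s=arm.get_state();print(s['ft_torque'],s['ft_force'],np.degrees(np.arctan2(s['tool_rot'][1][0],s['tool_rot'][0][0])))"
```

```text
time_s: 25.8
tcp_pos: [0.5717, 0.103, 0.0658]
tool_rot: [[0.848, 0.53, -0.005], [0.53, -0.848, -0.001], [-0.005, -0.002, -1.0]]
ft_force: [-8.0, -2.9, -3.9]
width: 0.138
gripper_force: 30.0
[-0.38816353  1.41471404  0.33095374] [-7.98037912 -2.91280342 -3.87041774] 31.98293977955255
```

Converted, -0.0013 m is -0.0208, -0.0008 m is -0.0128.

```bash

python3 -m inch '[[0.1,-0.0208,-0.0128,0.0032,0],[0.1,-0.0128,-0.008,0,0],[0.1,0,0,0,0]]'
python3 -m inch '[[0.35,0,0,0,0],[0.35,0,0,0,0],[0.35,0,0,0,0],[0.35,0,0,0,0]]'
python3 -m inch '[[0.35,0,0,-0.32,0],[0.35,0,0,-0.48,0],[0.35,0,0,-0.64,0],[0.35,0,0,-0.8,0],[0.35,0,0,0,0]]'
python3 - <<'E'
from h import *
np.set_printoptions(precision=4,suppress=True)
s=arm.get_state();T=np.array(s['tool_rot']);t=np.array(s['tcp_pos']);print(t,s['ft_force'])
p=arm.camera('scene');save(p,'s6.png')
for q in ['jaw','knob_grip','tin','pot','garlic','mushroom']:
    for r in arm.spot_in(q,p): print(q,round(r['confidence'],2),w(p,r['at']))
c=p['image'][90:200,140:320];a=cv2.resize(c,None,fx=4,fy=4,interpolation=cv2.INTER_CUBIC)
cv2.imwrite('pics/s6b.png',cv2.cvtColor(a,cv2.COLOR_RGB2BGR))
E
```

```text
time_s: 26.18
tcp_pos: [0.5713, 0.1031, 0.0659]
tool_rot: [[0.849, 0.529, -0.001], [0.529, -0.849, -0.001], [-0.002, 0.0, -1.0]]
ft_force: [-1.7, -3.8, -11.2]
width: 0.136
gripper_force: 30.0
time_s: 26.68
tcp_pos: [0.5723, 0.104, 0.0674]
tool_rot: [[0.849, 0.529, 0.002], [0.529, -0.849, 0.0], [0.001, 0.001, -1.0]]
ft_force: [0.2, -0.2, -0.2]
width: 0.348
gripper_force: 0.0
time_s: 27.3
tcp_pos: [0.5745, 0.1039, 0.2117]
tool_rot: [[0.849, 0.529, 0.01], [0.529, -0.849, 0.0], [0.008, 0.005, -1.0]]
ft_force: [0.2, 0.7, -0.6]
width: 0.349
gripper_force: 0.0
[0.5745 0.1039 0.2117] [ 0.2381  0.6911 -0.6094]
jaw 0.83 [0.5796 0.0917 0.0546]
knob_grip 0.5 [0.5659 0.0993 0.084 ]
tin 0.92 [ 0.4992 -0.1647  0.0707]
tin 0.85 [ 0.5403 -0.0623  0.0667]
tin 0.68 [0.6595 0.0949 0.0903]
tin 0.65 [ 0.6665 -0.0488  0.0686]
pot 0.8 [ 0.7526 -0.137   0.0726]
garlic 0.43 [ 0.7081 -0.2115  0.0372]
mushroom 0.58 [ 0.4125 -0.133   0.0337]
```

View pics/s6b.png

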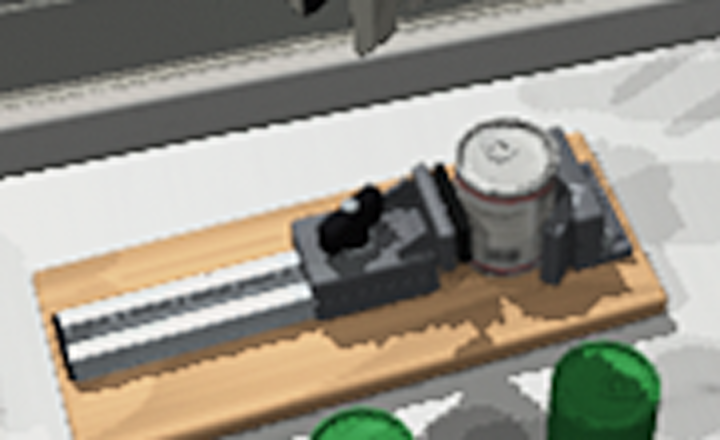

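The crop shows the rubber face (455,215) against the tin (507,200), which stands upright in the V jaw. The wing is turned (350,215), nothing else has moved, and the gripper is clear.

```bash
python3 -c "
from plant import arm;print(arm.hand_in())"
```

```text
the job is handed in; nothing more can be done
None
```

The job is handed in after 27 s of the 72: the jaw is down on the rail with the bolt head square, the tin is upright in the V jaw, and the knob is tight at about 1.0 rad. I estimate about 9 N on the tin from wrist forces (not measured directly). The pot, garlic and mushroom did not move, and hand-in gave no verdict.

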